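# Thread a dip thermometer through both guide bushings and hold it at depth

### The job

Take the longer of the two dip thermometers out of the metal block, thread its rod down through the upper and then the lower guide bushing of the stand, and hold it there with its tip hanging inside the beaker and its handle about a finger's breadth clear above the upper bushing. Finish while still gripping it and holding it still: do not let go or rest the handle on the bushing. Leave the shorter thermometer and the beaker where they are.

Things in the scene. Friction and masses are not known exactly. Their poses are not given: they have to be found in the camera images.
- long_probe_handle (a point): centre of the longer dip thermometer's handle: grey upright cylinder 24 mm wide, 50 mm tall, about 60 g; a straight round steel rod 8 mm wide, 135 mm long runs down from it on the same axis (z, pointing up). The rod's tip is 160 mm below this point. It stands loose in a bore of the block, 8 mm above the bench, leaning up to 2 degrees; its handle is 73 mm higher than the shorter one's
- long_probe_tip (a point): rounded lower tip of the longer thermometer's rod, 160 mm below the handle's centre; same axes
- short_probe_handle (a point): centre of the handle of the shorter dip thermometer: same 24 x 50 mm handle, but a rod only 60 mm long; it sits in the other bore of the block with its handle's foot on the block's top. To be left alone
- block: aluminium parking block 50 x 110 mm, 70 mm high, on a thin foot plate 64 x 124 mm, fixed to the bench; origin at the centre of its underside, z up, y along its length. Two upright bores 62 mm deep, 9.5 mm wide, 30 mm either side of its centre along y; either may hold the longer thermometer
- upper_mouth (a point): centre of the top opening of the stand's upper guide bushing, 158 mm above the bench. Bushing 20 mm tall, upright bore 12 mm wide, flared in its top 6 mm to 22 mm; outside 18 to 28 mm. z up; the post (14 mm thick, 157 mm high) is 55 mm off along this frame's +x, a thin arm joins it to the bushing. The stand is fixed to the bench, turned differently each time
- lower_mouth (a point): centre of the flared top opening of the lower guide bushing, same shape and same vertical axis as the upper one, 108 mm above the bench (50 mm below the upper one); its underside is 88 mm above the bench
- beaker: clear glass beaker 57 mm wide and 68 mm tall, standing loose on the stand's 10 mm base plate below the lower bushing, so its rim is 78 mm and its inside floor 14 mm above the bench; origin at the centre of its underside, z up
Not all that is in view belongs to the job. What is shaped like the part that bears long_probe_handle but blue or red is not meant. What is shaped like the beaker but turquoise is not meant.

How it is judged:
By the outcome, as a careful person would: the job done as asked, in the order asked, and still so for the second after the job is handed in, while the arm keeps its last pose, push and grip.
It also fails if it takes over 51 s, if anything falls off the work surface, if the arm or the gripper's body presses on something with over 40 N, if the wrist force passes 120 N, or if a joint passes its speed limit or range.

### The arm

A 7-joint arm with a two-finger parallel gripper is mounted at the origin on a cart in front of the work surface, level with it; the furniture and walls round the work are solid. World frame = base frame: x ahead of the robot, y to its left, z up, the work surface at z = 0. Lengths are in m, angles in rad, forces in N, time in s.
With the tool pointing down it reaches from about 0.425 to 0.825 m from the base axis. Payload 3.6 kg.
Tool frame: the origin (TCP) lies at the centre of the arm's flange, where the gripper is bolted on; the fingertips stand 173 mm ahead of it and the grasp point (between the pads) lies 155 mm ahead of it; x points along the fingers, y is the direction in which the jaws open and shut, and the axes are right-handed (so a half turn about x gives the same grasp; the last joint's range is limited). The gripper opens to 85 mm and grips with 20 to 120 N. Pads are 22 mm wide; open, the fingers measure 114 mm over their backs; the gripper's body (76 mm by 85 mm) begins 54 mm behind the grasp point. The pads swing forward as they close: fully open they stand 13 mm farther back than shut.
Start: joints at [1.236, 0.615, -0.013, 1.423, 0.008, 1.103, -0.04], TCP at [0.198, -0.619, 0.405] pointing down, gripper open.
Joint ranges: [-3.12, 3.12], [-0.3, 2.06], [-1.34, 1.32], [0.26, 2.42], [-1.36, 4.5], [0.01, 1.98], [-2.84, 2.84]. Speed limits (rad/s): [2.79, 2.79, 3.14, 3.14, 3.14, 3.14, 3.14].

### API

Orientations are given as a rotation vector (axis times angle).
In Python, from bench import * gives the robot as it stands.
- The arm moves only by the tool move_arm, never from a script. Its argument "deltas" is a list that holds one entry, the list of rows, each a list of 5 numbers: the shift along the tool's x, y, z in cm, then the turn about the tool's x in degrees, then the finger opening in cm, from 0 to 8.54. A call has 1 to 20 rows; each row shifts and turns the commanded pose from where the row before left it, along the tool's axes as they then stand; what a row does not reach is not made up. A row lasts 1/8 s, in which the tool goes at most 62.5 mm and 10.7 degrees, less where a joint would pass 70% of its speed; a pose out of reach is approached as far as the arm can. A call with a gripper value outside its range is refused whole. The fingers move at their own pace and stop on an object; "grip_force" is the grip in N (left out, the last holds). Time passes only in rows, so rows that do not move let the fingers close. It gives the time, the measured TCP pose, the force and the opening at its end, in the units of the state.
- get_obs(): the state, without advancing time (a new reading comes with each control period).
- snapshot(name): name is "scene" or "top" or "wrist"; returns a dict with "image" (480x640x3 uint8, red, green, blue), "z_map" (480x640 float32, m along the optical axis (not along the pixel's ray), 0 where there is no reading), "mtx" (3x3 intrinsics, pixels), "dist_coeffs" ([k1, k2, p1, p2, k3] as OpenCV has them; the pictures are not rectified), "R" (3x3) and "t" (3): a world point X has camera coordinates R X + t; the wrist camera has in their place "mount" (4x4, takes a point from camera to tool coordinates, whose origin is the TCP and whose axes are the tool frame's). Camera axes: x right, y down, z forward; pixel columns grow to the right and rows downward; lengths in m; the calibration is good to about 2 mm. A picture is of the moment at which its call begins: read the wrist's pose just before it.
- hand_in(): hands the job in, once; it reports no verdict.
The state is a dict: "clock": time; "q": joint angles; "joint_velocities": joint speeds; "tau": joint torques, N m; "position": TCP position; "orientation": TCP orientation; "wrist_force": force on the tool from outside, world axes, zero at the start; "torque": the same for the moment, N m; "grip_width": finger opening in m.
Only numpy, scipy, OpenCV 4.12 (cv2) and the standard library are available. Lean on these libraries where they do the work, as an engineer would, in place of code of your own. Each camera call takes 0.05 s, during which the arm holds its last target.

## Working session

There is one attempt and no reset: what is moved stays moved. The work goes in short steps, Python scripts to look and compute and a tool call to move; the robot and the scene stay as the last step left them, time stands still between calls to the robot, and variables do not carry over. Pictures are saved under pics/ and viewed, and the job is handed in when it is done.

Besides the shell and the picture viewer there is one more tool, called after ">>>" as name(argument=value, ...) on one line, values as JSON. move_arm: Moves the arm, as the interface text tells. Its arguments: {"type":"object","properties":{"deltas":{"type":"array"},"grip_force":{"type":"number"}},"required":["deltas"]}

```bash
mkdir -p pics; ls
python3 - <<'E'
from bench import *
import cv2,pickle
o=get_obs();print(o)
for n in ["scene","top"]:
    s=snapshot(n);pickle.dump(s,open(n+".pkl","wb"));cv2.imwrite(f"pics/{n}0.png",s["image"][:,:,::-1]);print(s["mtx"],s["dist_coeffs"],s["R"],s["t"])
E
```

```text
pics
{'clock': 0.0, 'q': array([ 1.23551093,  0.61594137, -0.01261912,  1.42490247,  0.0080873 ,
        1.10339006, -0.04044385]), 'joint_velocities': array([-0.00010659, -0.00128446, -0.00118088, -0.00171031,  0.00184283,
        0.00144801,  0.00191525]), 'tau': array([ 6.76558520e-04, -4.69205475e+01,  2.59320159e-01, -1.71028358e+01,
        1.00210507e-02,  9.72977083e-03, -1.90470082e-06]), 'position': array([ 0.19745822, -0.618952  ,  0.40352199]), 'orientation': array([ 2.05557256,  0.32266   , -2.05645294]), 'wrist_force': array([-1.21963799,  0.72612655, -0.15977746]), 'torque': array([-0.01753544, -0.0159949 ,  0.02942792]), 'grip_width': 0.08535515260576439}
[[615.90872932   0.         324.7722804 ]
 [  0.         615.90872932 237.03285446]
 [  0.           0.           1.        ]] [-0.1881725  0.         0.         0.         0.       ] [[-0.56628988 -0.82393454 -0.02115783]
 [-0.48714046  0.35529773 -0.79778299]
 [ 0.66483829 -0.4414696  -0.60257335]] [0.17996806 0.4242542  0.64301916]
[[538.35621469   0.         323.2073916 ]
 [  0.         538.35621469 245.10575617]
 [  0.           0.           1.        ]] [-0.02154779  0.          0.          0.          0.        ] [[-0.01994771 -0.999699    0.01428293]
 [-0.99194556  0.01800168 -0.12537918]
 [ 0.12508432 -0.01666891 -0.99200608]] [-0.17802677  0.5701276   0.9648482 ]
```

View pics/scene0.png

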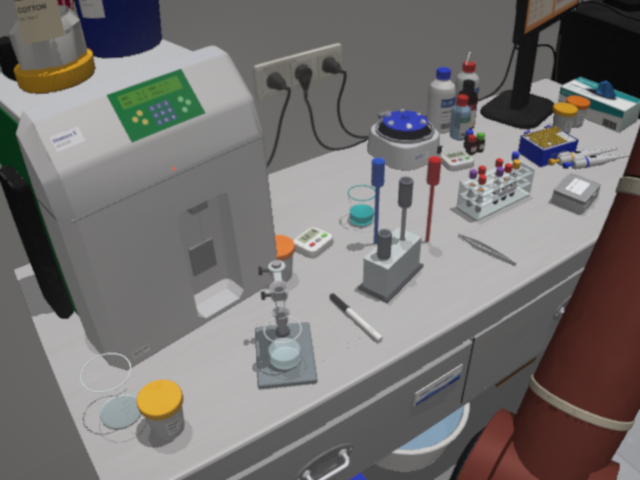

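View pics/top0.png

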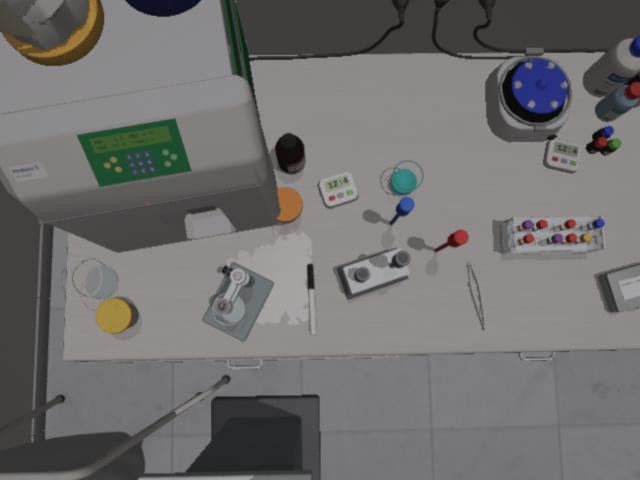

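Run:
```python
import cv2,pickle,numpy as np
s=pickle.load(open("scene.pkl","rb"));t=pickle.load(open("top.pkl","rb"))
def crop(im,x,y,w,h,k): return cv2.resize(im[y:y+h,x:x+w,::-1],None,fx=k,fy=k,interpolation=cv2.INTER_CUBIC)
cv2.imwrite("pics/c1.png",crop(s["image"],240,140,200,150,4))
cv2.imwrite("pics/c1b.png",crop(s["image"],240,250,100,140,4))
cv2.imwrite("pics/c2.png",crop(t["image"],190,190,160,150,4)) 
cv2.imwrite("pics/c3.png",crop(t["image"],330,190,160,110,5))
```

```text
(no output)
```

View pics/c1.png

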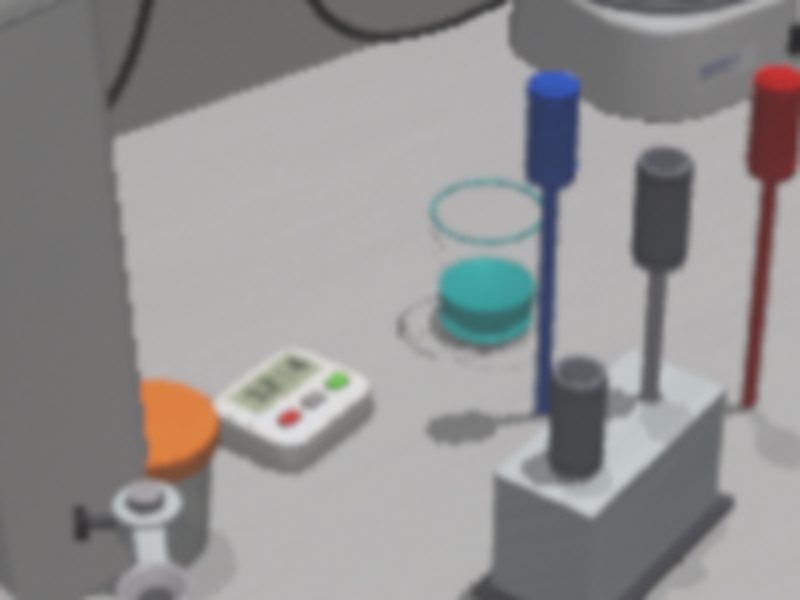

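View pics/c1b.png

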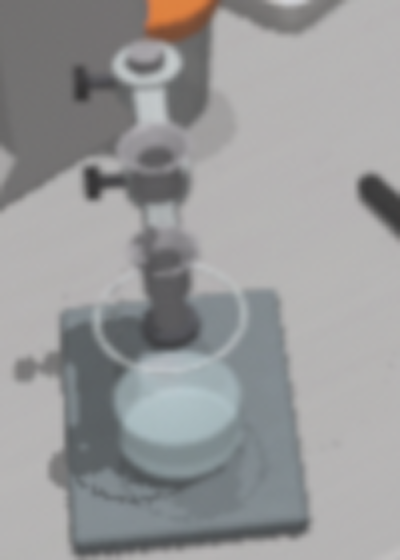

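View pics/c2.png

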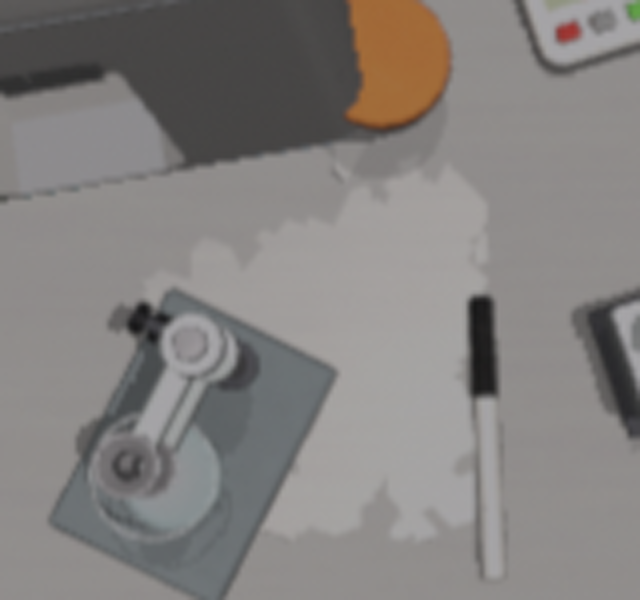

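View pics/c3.png

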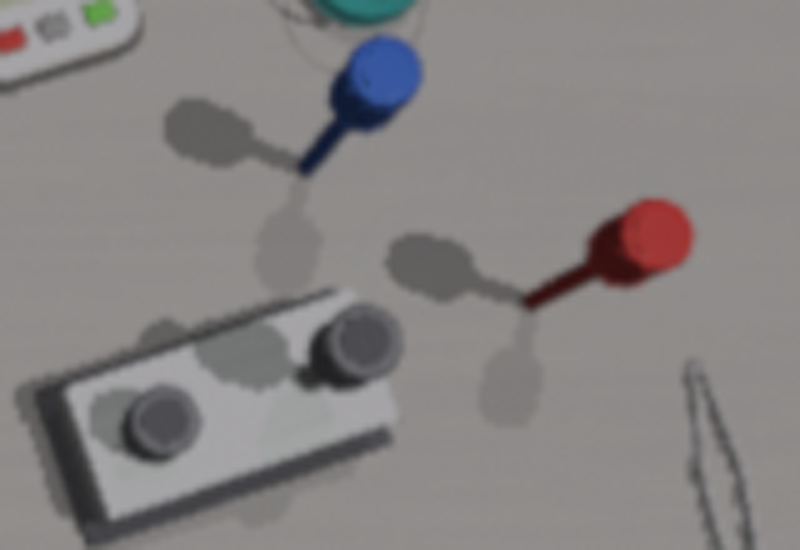

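```bash
cat > h.py <<'E'
import cv2,pickle,numpy as np
def ray(s,u,v):
    p=cv2.undistortPoints(np.array([[[u,v]]],float),s["mtx"],s["dist_coeffs"])[0,0]
    R=s["R"];t=s["t"];return -R.T@t, R.T@np.array([p[0],p[1],1])
def at(s,u,v,z):
    c,d=ray(s,u,v);return c+d*(z-c[2])/d[2]
def tri(a,b):
    c1,d1=ray(*a);c2,d2=ray(*b)
    A=np.stack([d1,-d2],1);x=np.linalg.lstsq(A,c2-c1,rcond=None)[0]
    p,q=c1+d1*x[0],c2+d2*x[1];return (p+q)/2,np.linalg.norm(p-q)
def px(s,X):
    return cv2.projectPoints(np.array(X,float).reshape(-1,3),cv2.Rodrigues(s["R"])[0],s["t"],s["mtx"],s["dist_coeffs"])[0][:,0]
E
python3 - <<'E'
from h import *
s=pickle.load(open("scene.pkl","rb"));t=pickle.load(open("top.pkl","rb"))
np.set_printoptions(precision=4,suppress=True)
for n,a,b,z in [("longtop",(406.2,180),(402.8,258.4),.193),("shorttop",(240+581/4,140+372/4),(330+165/5,190+420/5),.12),("upper",(279,288.75),(222,306.2),.158),("post",(277,265),(237.5,276.2),.157),("rodblock",(402.5,239.5),(330+303/5,190+378/5),.07)]:
    print(n,at(s,*a,z),at(t,*b,z),tri((s,*a),(t,*b)))
print("lower",at(s,280.7,312.5,.108))
print("hbot",at(s,405.3,205.5,.143))
for S in(s,t): print(S["z_map"].shape)
E
```

```text
longtop [ 0.5227 -0.3087  0.193 ] [ 0.5237 -0.3107  0.193 ] (array([ 0.5241, -0.3106,  0.1916]), np.float64(0.0008143966806908961))
shorttop [ 0.5039 -0.2525  0.12  ] [ 0.5056 -0.254   0.12  ] (array([ 0.5057, -0.2541,  0.1182]), np.float64(0.00014956972135874008))
upper [ 0.451  -0.0182  0.158 ] [ 0.4553 -0.022   0.158 ] (array([ 0.4555, -0.0209,  0.1533]), np.float64(0.0005826797336459475))
post [ 0.4983 -0.0433  0.157 ] [ 0.5032 -0.0468  0.157 ] (array([ 0.5036, -0.0461,  0.1521]), np.float64(1.2733008727509317e-05))
rodblock [ 0.5221 -0.3088  0.07  ] [ 0.5232 -0.3085  0.07  ] (array([ 0.523 , -0.309 ,  0.0694]), np.float64(0.0009261321764658734))
lower [ 0.4552 -0.0197  0.108 ]
hbot [ 0.5211 -0.309   0.143 ]
(480, 640)
(480, 640)
```

Run:
```python
from bench import *
from h import *
np.set_printoptions(precision=4,suppress=True)
s=pickle.load(open("scene.pkl","rb"));t=pickle.load(open("top.pkl","rb"))
o=get_obs();print(cv2.Rodrigues(o["orientation"])[0])
w=snapshot("wrist");print(w["mtx"],w["dist_coeffs"],w["mount"])
print("red",tri((s,240+776/4,140+78/4),(t,330+658/5,190+235/5)))
print("blue",tri((s,240+554/4,140+83/4),(t,330+384/5,190+74/5)))
cv2.imwrite("pics/w0.png",w["image"][:,:,::-1])
```

```text
[[-0.0008  0.304  -0.9527]
 [ 0.0023 -0.9527 -0.304 ]
 [-1.     -0.0024  0.    ]]
[[349.7793   0.     320.3083]
 [  0.     349.7793 241.653 ]
 [  0.       0.       1.    ]] [0.0021 0.     0.     0.     0.    ] [[ 0.0002 -0.3021  0.9533  0.0312]
 [ 1.     -0.0002 -0.0003  0.0009]
 [ 0.0003  0.9533  0.3021 -0.0759]
 [ 0.      0.      0.      1.    ]]
red (array([ 0.5583, -0.4071,  0.1823]), np.float64(0.002757061723883377))
blue (array([ 0.6112, -0.3217,  0.1838]), np.float64(0.000708189625795126))
```

View pics/w0.png

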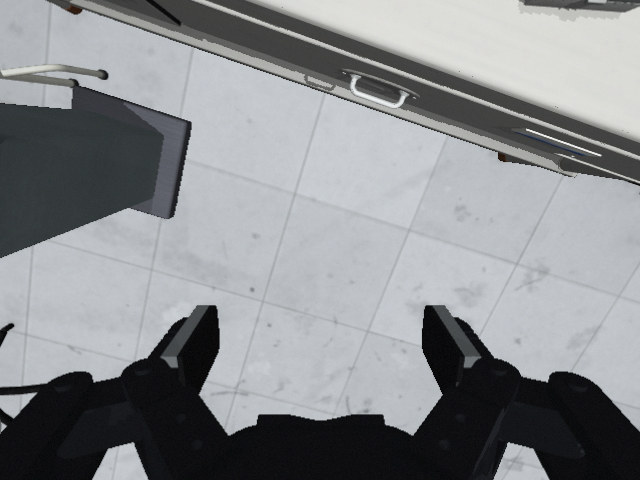

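```bash
cat >> h.py <<'E'
def cloud(s):
    v,u=np.mgrid[0:480,0:640]
    p=cv2.undistortPoints(np.stack([u,v],-1).reshape(-1,1,2).astype(float),s["mtx"],s["dist_coeffs"])[:,0]
    z=s["z_map"].reshape(-1,1).astype(float)
    P=(np.c_[p,np.ones(len(p))]*z-s["t"])@s["R"]
    P[z[:,0]==0]=np.nan
    return P.reshape(480,640,3)
E
python3 - <<'E'
from h import *
np.set_printoptions(precision=3,suppress=True)
s=pickle.load(open("scene.pkl","rb"));t=pickle.load(open("top.pkl","rb"))
A=np.r_[cloud(s).reshape(-1,3),cloud(t).reshape(-1,3)]
A=A[np.isfinite(A).all(1)]
# min x per height, region y -0.15..0.3
for z0 in np.arange(.02,.6,.05):
    r=[]
    for y0 in np.arange(-.3,.35,.05):
        m=(A[:,2]>z0)&(A[:,2]<z0+.05)&(A[:,1]>y0)&(A[:,1]<y0+.05)&(A[:,0]>.3)&(A[:,0]<1.2)
        r.append(np.percentile(A[m,0],2) if m.sum()>8 else np.nan)
    print("%.2f"%z0,np.array(r))
C=cloud(t)
for u,v in [(403,258),(363,274),(405,206),(461,237),(237,276),(228,312),(222,306)]: print(u,v,C[v,u])
C=cloud(s)
for u,v in [(406,180),(406,195),(277,265),(385,233),(402,230)]: print(u,v,C[v,u])
E
```

```text
0.02 [0.481 0.477 0.653 0.608 0.6   0.43  0.448 0.577 0.569 0.414 0.422 0.709
 0.977]
0.07 [0.486 0.481 0.722 0.611 0.498 0.427 0.437 0.579 0.571 0.418 0.428 0.482
   nan]
0.12 [0.5   0.504 0.976 0.615 0.498 0.448 0.619 0.581 0.573 0.566 0.569 0.708
   nan]
0.17 [0.519   nan   nan 0.616 0.606 0.603 0.609 0.583 0.575 0.568 0.571 0.708
   nan]
0.22 [0.965 0.975   nan 0.619 0.609 0.602 0.593 0.585 0.578 0.57  0.573 0.708
   nan]
0.27 [0.975 0.976   nan 0.62  0.611 0.604 0.596 0.588 0.58  0.572 0.574 0.709
   nan]
0.32 [0.976 0.976 0.976 0.632 0.621 0.613 0.605 0.597 0.589 0.582 0.584   nan
   nan]
0.37 [0.976 0.976 0.976 0.666 0.648 0.638 0.628 0.62  0.617 0.609 0.61    nan
   nan]
0.42 [  nan   nan 0.975 0.976 0.706 0.708 0.702 0.694 0.687 0.68  0.801   nan
   nan]
0.47 [  nan   nan   nan   nan   nan 0.805 0.803 0.777 0.746 0.747   nan   nan
   nan]
0.52 [  nan   nan   nan   nan   nan   nan   nan   nan 0.746 0.747   nan   nan
   nan]
0.57 [nan nan nan nan nan nan nan nan nan nan nan nan nan]
403 258 [ 0.524 -0.311  0.194]
363 274 [ 0.506 -0.254  0.12 ]
405 206 [ 0.609 -0.319  0.185]
461 237 [ 0.557 -0.407  0.184]
237 276 [ 0.504 -0.046  0.155]
228 312 [ 0.446 -0.023  0.104]
222 306 [ 0.456 -0.014  0.109]
406 180 [ 0.522 -0.308  0.194]
406 195 [ 0.515 -0.304  0.169]
277 265 [ 0.5   -0.044  0.155]
385 233 [ 0.506 -0.253  0.118]
402 230 [ 0.523 -0.307  0.091]
```

>>> move_arm(deltas=[[[0,0,0,-8.3,5],[0,0,0,-8.3,5],[0,0,0,-8.3,5],[0,0,0,-8.3,5],[0,0,0,-8.3,5],[0,0,0,0,5]]])

```text
clock: 0.9
position: [0.1972, -0.6192, 0.4042]
orientation: [1.595, 0.905, -1.594]
wrist_force: [0.3, 0.4, -0.2]
grip_width: 0.0501
```

```bash
cat > d.py <<'E'
import sys
from bench import *
from h import *
np.set_printoptions(precision=4,suppress=True)
def go(x,y,z):
    o=get_obs();R=cv2.Rodrigues(o["orientation"])[0]
    print(R); print("q",o["q"],"pos",o["position"],"F",o["wrist_force"],"w",o["grip_width"],"t",o["clock"])
    print("tool delta cm",R.T@(np.array([x,y,z])-o["position"])*100)
if __name__=="__main__": go(*map(float,sys.argv[1:4]))
E
python3 d.py .5235 -.310 .42
```

```text
[[-0.      0.8579 -0.5138]
 [ 0.0011 -0.5138 -0.8579]
 [-1.     -0.0006 -0.0009]]
q [ 1.3446  0.6228 -0.205   1.4198  0.1323  1.1135  0.5789] pos [ 0.1972 -0.6192  0.4042] F [ 0.3381  0.366  -0.1643] w 0.05012789006130547 t 0.9
tool delta cm [ -1.5459  12.1039 -43.2937]
```

>>> move_arm(deltas=[[[-0.155,1.21,-4.33,0,5],[-0.155,1.21,-4.33,0,5],[-0.155,1.21,-4.33,0,5],[-0.155,1.21,-4.33,0,5],[-0.155,1.21,-4.33,0,5],[-0.155,1.21,-4.33,0,5],[-0.155,1.21,-4.33,0,5],[-0.155,1.21,-4.33,0,5],[-0.155,1.21,-4.33,0,5],[-0.155,1.21,-4.33,0,5],[0,0,0,0,5],[0,0,0,0,5]]])

```text
clock: 2.4
position: [0.5228, -0.3098, 0.4199]
orientation: [1.593, 0.904, -1.596]
wrist_force: [-0.7, -0.3, 0.0]
grip_width: 0.0497
```

```bash
cat >> h.py <<'E'
def wcam(w,o):
    "world->cam as scene-like dict"
    T=np.eye(4);T[:3,:3]=cv2.Rodrigues(o["orientation"])[0];T[:3,3]=o["position"]
    M=np.linalg.inv(T@w["mount"]);w=dict(w);w["R"]=M[:3,:3];w["t"]=M[:3,3];return w
E
python3 d.py .5235 -.310 .42
python3 - <<'E'
from bench import *
from h import *
o=get_obs();w=wcam(snapshot("wrist"),o);pickle.dump(w,open("w1.pkl","wb"))
cv2.imwrite("pics/w1.png",w["image"][:,:,::-1])
E
```

```text
[[-0.0013  0.858  -0.5137]
 [-0.0007 -0.5137 -0.858 ]
 [-1.     -0.0008  0.0013]]
q [ 0.6438  0.5435 -0.2384  1.5271  0.1397  1.0886 -0.166 ] pos [ 0.5228 -0.3098  0.4199] F [-0.7052 -0.2649  0.034 ] w 0.04967822358134358 t 2.4
tool delta cm [-0.008   0.0689 -0.015 ]
```

View pics/w1.png

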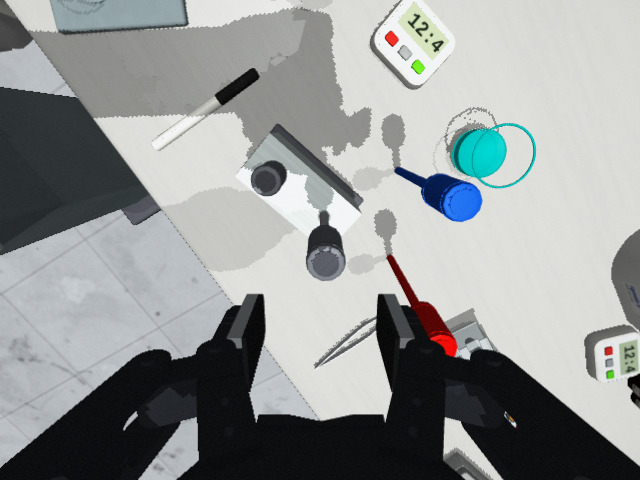

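Run:
```python
from h import *
w=pickle.load(open("w1.pkl","rb"))
cv2.imwrite("pics/w1c.png",cv2.resize(w["image"][190:300,260:400,::-1],None,fx=5.5,fy=5.5,interpolation=cv2.INTER_CUBIC))
g=w["image"][240:290,295:360].astype(int).sum(2)
print(at(w,326,263,.193),at(w,323,213.5,.07))
```

```text
[ 0.52536111 -0.31134853  0.193     ] [ 0.52533061 -0.30918833  0.07      ]
```

View pics/w1c.png

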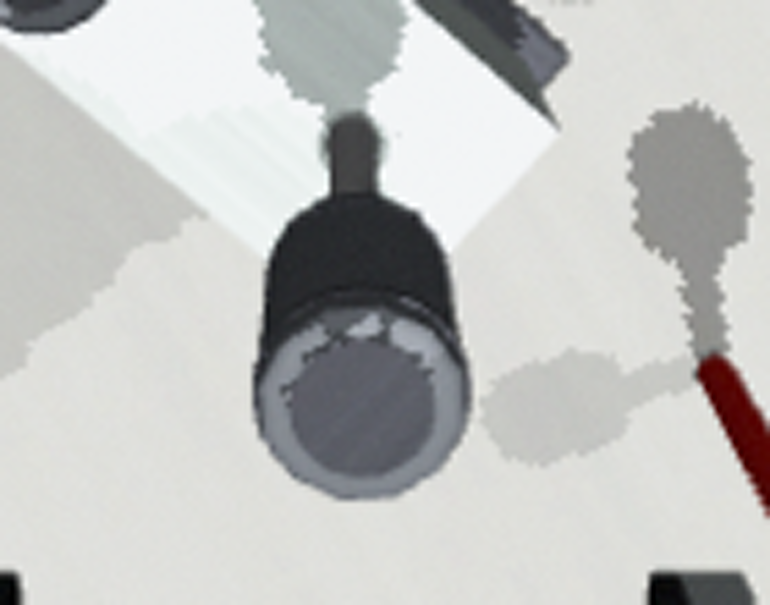

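```bash
python3 d.py .5246 -.3108 .326
```

```text
[[-0.0014  0.8572 -0.5149]
 [-0.001  -0.5149 -0.8572]
 [-1.     -0.0007  0.0016]]
q [ 0.6449  0.5433 -0.2378  1.5272  0.1396  1.0885 -0.1658] pos [ 0.5223 -0.3105  0.42  ] F [-0.4297 -0.1338 -0.1262] w 0.050196297439301533 t 2.45
tool delta cm [ 9.3972  0.2161 -0.1103]
```

>>> move_arm(deltas=[[[0,0.18,-0.1,0,5],[2,0,0,0,5],[2,0,0,0,5],[2,0,0,0,5],[2,0,0,0,5],[1.4,0,0,0,5],[0,0,0,0,5],[0,0,0,0,5]]])

```text
clock: 3.45
position: [0.5255, -0.3097, 0.327]
orientation: [1.594, 0.903, -1.592]
wrist_force: [0.4, -0.0, 1.1]
grip_width: 0.05
```

```bash
python3 d.py .5246 -.3108 .326
python3 - <<'E'
from bench import *
from h import *
for n in ["wrist"]:
    o=get_obs();w=snapshot(n)
    cv2.imwrite("pics/w2.png",w["image"][:,:,::-1])
s=snapshot("scene");cv2.imwrite("pics/s2.png",cv2.resize(s["image"][130:300,330:500,::-1],None,fx=3.5,fy=3.5,interpolation=cv2.INTER_CUBIC))
E
```

```text
[[ 0.0014  0.8586 -0.5126]
 [-0.0007 -0.5126 -0.8586]
 [-1.      0.0015 -0.0001]]
q [ 0.6318  0.641  -0.2227  1.6353  0.1717  0.883  -0.1953] pos [ 0.5255 -0.3097  0.327 ] F [ 0.3681 -0.0379  1.1447] w 0.050027793350875205 t 3.45
tool delta cm [ 0.0971 -0.022   0.142 ]
```

View pics/w2.png

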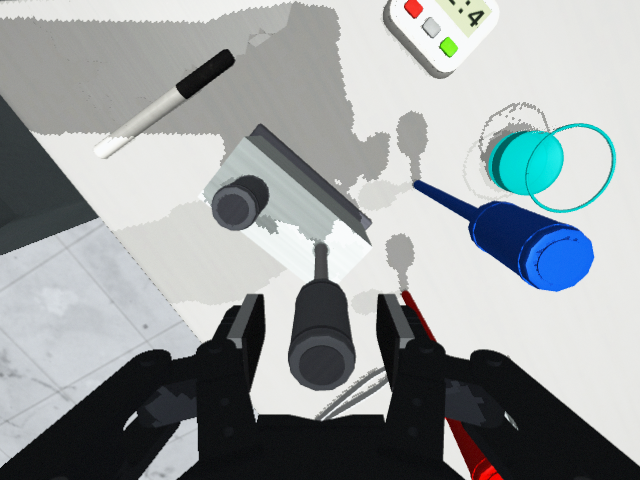

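View pics/s2.png

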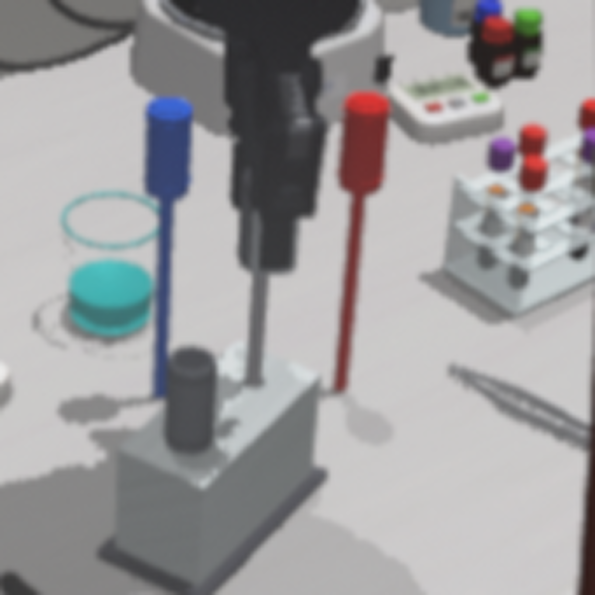

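>>> move_arm(deltas=[[[0,0,0.1,0,2.0],[0,0,0,0,2.0],[0,0,0,0,2.0],[0,0,0,0,2.0],[0,0,0,0,2.0],[0,0,0,0,2.0]]], grip_force=50)

```text
clock: 4.3
position: [0.5248, -0.3103, 0.3266]
orientation: [1.593, 0.904, -1.593]
wrist_force: [-1.3, -0.6, 5.7]
grip_width: 0.0227
```

```bash
python3 d.py .5246 -.3108 .326
```

```text
[[ 0.0004  0.8589 -0.5121]
 [-0.0003 -0.5121 -0.8589]
 [-1.      0.0005  0.0001]]
q [ 0.6332  0.6412 -0.2227  1.6362  0.1719  0.8831 -0.1937] pos [ 0.5248 -0.3103  0.3266] F [-1.2601 -0.5747  5.7221] w 0.022704009113941843 t 4.3
tool delta cm [0.0613 0.0088 0.0576]
```

>>> move_arm(deltas=[[[-1,0,0,0,1.5],[-1,0,0,0,1.5],[-1,0,0,0,1.5],[-1,0,0,0,1.5],[-1,0,0,0,1.5],[-1,0,0,0,1.5],[-1,0,0,0,1.5],[-1.5,0,0,0,1.5],[-1.5,0,0,0,1.5],[-1.5,0,0,0,1.5],[-1.5,0,0,0,1.5],[-1.5,0,0,0,1.5],[-1.5,0,0,0,1.5],[-1.5,0,0,0,1.5],[0,0,0,0,1.5],[0,0,0,0,1.5]]])

```text
clock: 6.3
position: [0.5246, -0.3102, 0.5007]
orientation: [1.593, 0.906, -1.594]
wrist_force: [0.1, -0.0, -0.6]
grip_width: 0.0229
```

```bash
python3 d.py .455 -.021 .506
python3 - <<'E'
from bench import *
from h import *
o=get_obs();w=wcam(snapshot("wrist"),o);pickle.dump((w,o),open("w3.pkl","wb"))
cv2.imwrite("pics/w3.png",w["image"][:,:,::-1])
s=snapshot("scene");pickle.dump(s,open("s3.pkl","wb"));cv2.imwrite("pics/s3.png",cv2.resize(s["image"][60:300,300:500,::-1],None,fx=2.5,fy=2.5,interpolation=cv2.INTER_CUBIC))
s=snapshot("top");pickle.dump(s,open("t3.pkl","wb"))
E
```

```text
[[-0.001   0.8589 -0.5121]
 [ 0.0005 -0.5121 -0.8589]
 [-1.     -0.0012  0.0001]]
q [ 0.6455  0.4893 -0.2468  1.3875  0.1201  1.2806 -0.1456] pos [ 0.5246 -0.3102  0.5007] F [ 0.0811 -0.0474 -0.5887] w 0.022871936468893312 t 6.3
tool delta cm [ -0.5063 -20.7938 -21.274 ]
```

View pics/w3.png

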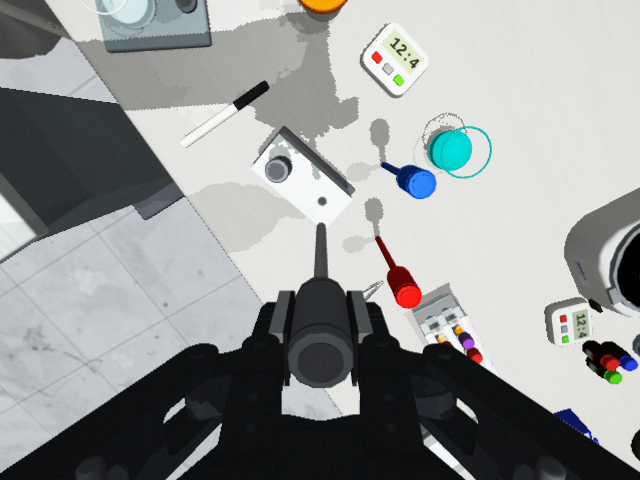

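View pics/s3.png

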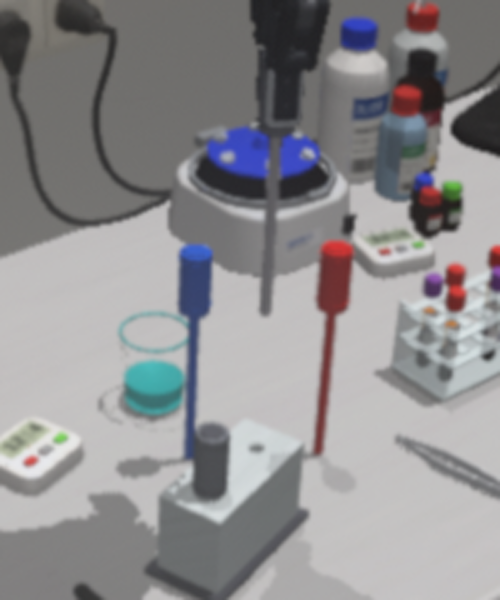

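Run:
```python
from h import *
np.set_printoptions(precision=4,suppress=True)
w,o=pickle.load(open("w3.pkl","rb"));s=pickle.load(open("s3.pkl","rb"))
R=cv2.Rodrigues(o["orientation"])[0]
X,e=tri((w,321,225.5),(s,406,184.8));print(X,e,R.T@(X-o["position"]))
for z in(.178,.182,.186):
  for c,u,v in ((w,321,226),(s,406,184.8)):
    X=at(c,u,v,z);print(z,X,R.T@(X-o["position"]))
cv2.imwrite("pics/w3c.png",cv2.resize(w["image"][210:400,260:380,::-1],None,fx=3,fy=3,interpolation=cv2.INTER_CUBIC))
cv2.imwrite("pics/w3d.png",cv2.resize(w["image"][215:265,290:350,::-1],None,fx=10,fy=10,interpolation=cv2.INTER_CUBIC))
```

```text
[ 0.5242 -0.3107  0.1822] 0.0005694930519684741 [0.3185 0.0002 0.0006]
0.178 [ 0.5232 -0.3123  0.178 ] [0.3227 0.0002 0.0025]
0.178 [ 0.5292 -0.315   0.178 ] [0.3227 0.0068 0.0017]
0.182 [ 0.5238 -0.3114  0.182 ] [0.3187 0.0002 0.0014]
0.182 [ 0.5245 -0.3107  0.182 ] [0.3187 0.0005 0.0004]
0.186 [ 0.5243 -0.3105  0.186 ] [0.3147 0.0002 0.0004]
0.186 [ 0.5198 -0.3063  0.186 ] [ 0.3147 -0.0057 -0.0009]
```

View pics/w3c.png

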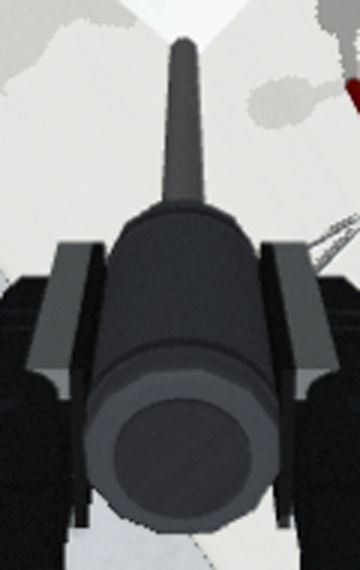

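View pics/w3d.png

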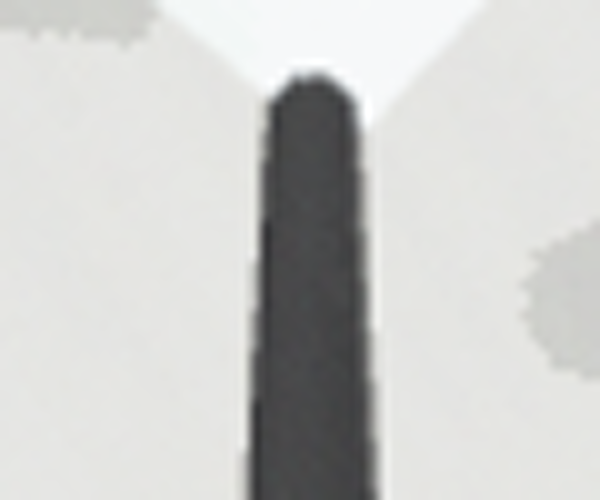

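>>> move_arm(deltas=[[[-0.5,0,0,0,1.5],[0,-1.48,-1.52,0,1.5],[0,-1.48,-1.52,0,1.5],[0,-1.48,-1.52,0,1.5],[0,-1.48,-1.52,0,1.5],[0,-1.48,-1.52,0,1.5],[0,-1.48,-1.52,0,1.5],[0,-1.48,-1.52,0,1.5],[0,-1.48,-1.52,0,1.5],[0,-1.48,-1.52,0,1.5],[0,-1.48,-1.52,0,1.5],[0,-1.48,-1.52,0,1.5],[0,-1.48,-1.52,0,1.5],[0,-1.48,-1.52,0,1.5],[0,-1.48,-1.52,0,1.5],[0,0,0,0,1.5],[0,0,0,0,1.5]]])

```text
clock: 8.57
position: [0.4558, -0.022, 0.5063]
orientation: [1.593, 0.903, -1.594]
wrist_force: [-0.5, 0.2, -0.8]
grip_width: 0.0226
```

```bash
python3 d.py .455 -.021 .506
python3 - <<'E'
from bench import *
from h import *
o=get_obs();w=wcam(snapshot("wrist"),o);pickle.dump((w,o),open("w4.pkl","wb"))
cv2.imwrite("pics/w4.png",w["image"][:,:,::-1])
s=snapshot("scene");pickle.dump(s,open("s4.pkl","wb"));cv2.imwrite("pics/s4.png",cv2.resize(s["image"][150:400,200:350,::-1],None,fx=2.4,fy=2.4,interpolation=cv2.INTER_CUBIC))
s=snapshot("top");pickle.dump(s,open("t4.pkl","wb"))
E
```

```text
[[ 0.0003  0.8584 -0.513 ]
 [-0.0009 -0.513  -0.8584]
 [-1.      0.0007  0.0006]]
q [ 0.2862  0.2303 -0.3616  1.7763  0.0895  1.1507 -0.6418] pos [ 0.4558 -0.022   0.5063] F [-0.509   0.1831 -0.7927] w 0.02255888318371186 t 8.575
tool delta cm [ 0.0262 -0.1225 -0.0418]
```

View pics/w4.png

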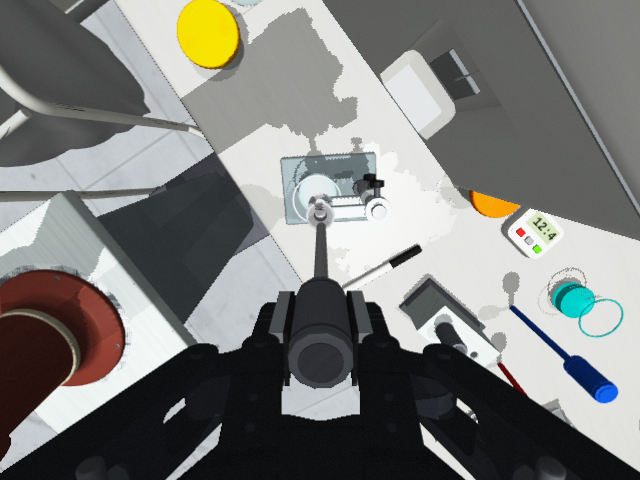

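View pics/s4.png

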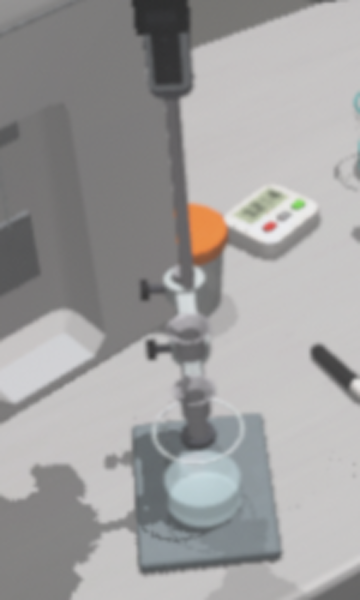

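Run:
```python
from h import *
w,o=pickle.load(open("w4.pkl","rb"));s=pickle.load(open("s4.pkl","rb"))
cv2.imwrite("pics/w4c.png",cv2.resize(w["image"][190:240,285:345,::-1],None,fx=12,fy=12,interpolation=cv2.INTER_CUBIC))
cv2.imwrite("pics/s4c.png",cv2.resize(s["image"][255:325,250:310,::-1],None,fx=8,fy=8,interpolation=cv2.INTER_CUBIC))
```

```text
(no output)
```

View pics/w4c.png

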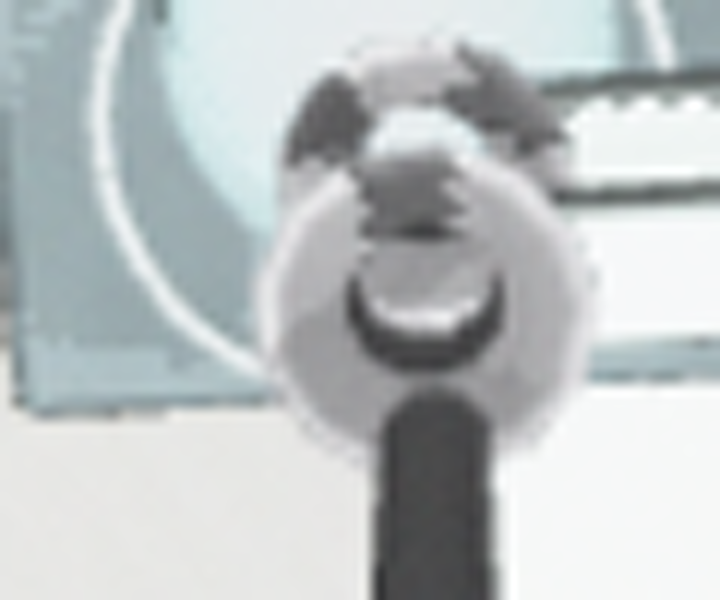

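View pics/s4c.png

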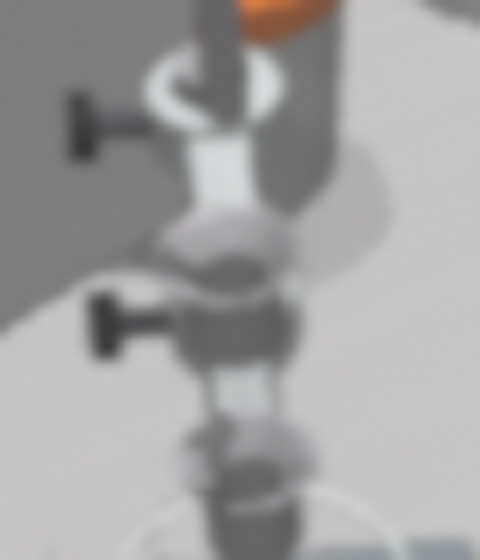

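Run:
```python
from h import *
np.set_printoptions(precision=4,suppress=True)
w,o=pickle.load(open("w4.pkl","rb"));s=pickle.load(open("s4.pkl","rb"));t0=pickle.load(open("top.pkl","rb"));s0=pickle.load(open("scene.pkl","rb"))
R=cv2.Rodrigues(o["orientation"])[0];P=o["position"]
def c(X,Y,k=12,x0=285,y0=190): return x0+(X+.5)/k-.5,y0+(Y+.5)/k-.5
def pr(n,X):print(n,X,"tool mm",1000*R.T@(X-P))
pr("throat",at(w,*c(425,295),.152));pr("rim",at(w,*c(429,302),.158))
# tip: sphere r=4 model: find tool z such that projected top edge matches
for tz in (-.002,-.001,0,.001,.002,.003):
    th=np.linspace(0,2*np.pi,60);ph=np.linspace(0,np.pi,30)
    T,H=np.meshgrid(th,ph);S=.004*np.stack([np.cos(H),np.sin(H)*np.cos(T),np.sin(H)*np.sin(T)],-1).reshape(-1,3)+[.3187-.004,0,tz]
    q=px(w,S@R.T+P);i=q[:,1].argmin();print(tz,q[i],"want",c(435,388))
# scene: mouth and tip in the s4 crop k=8, 250,255
k=lambda X,Y:c(X,Y,8,250,255)
pr("scene tip",at(s,*k(225,118),.1876))
pr("scene upper",at(s,*k(229,250),.158))
pr("scene lower",at(s,*k(248,460),.108))
pr("top upper",at(t0,*c(128,465,4,190,190),.158))
# handle top in wrist3
w3,o3=pickle.load(open("w3.pkl","rb"));R3=cv2.Rodrigues(o3["orientation"])[0]
X=at(w3,*c(182,452,3,260,210),o3["position"][2]-.1336);print(R3.T@(X-o3["position"]))
X=at(w,*c(435,388),.1876);pr("tipline",X)
```

```text
throat [ 0.4556 -0.0214  0.152 ] tool mm [354.2622  -0.7286  -0.6409]
rim [ 0.4563 -0.0208  0.158 ] tool mm [348.2619  -0.4061  -1.4785]
-0.002 [320.6066 218.469 ] want (320.7916666666667, 221.875)
-0.001 [320.6066 219.6325] want (320.7916666666667, 221.875)
0 [320.6066 220.7937] want (320.7916666666667, 221.875)
0.001 [320.6066 221.9525] want (320.7916666666667, 221.875)
0.002 [320.6066 223.1089] want (320.7916666666667, 221.875)
0.003 [320.6067 224.2629] want (320.7916666666667, 221.875)
scene tip [ 0.4568 -0.022   0.1876] tool mm [318.663    0.5777  -0.6938]
scene upper [ 0.457  -0.0205  0.158 ] tool mm [348.2618  -0.0409  -2.046 ]
scene lower [ 0.4561 -0.02    0.108 ] tool mm [398.2611  -1.1073  -2.0786]
top upper [ 0.4558 -0.0214  0.158 ] tool mm [348.2623  -0.5699  -0.701 ]
[ 0.1336 -0.0001 -0.0004]
tipline [ 0.4571 -0.0204  0.1876] tool mm [318.6618   0.0531  -2.1816]
```

>>> move_arm(deltas=[[[0,-0.06,-0.16,0,1.5],[0.7,0,0,0,1.5],[0.7,0,0,0,1.5],[0.7,0,0,0,1.5],[0.7,0,0,0,1.5],[0,0,0,0,1.5],[0,0,0,0,1.5]]])

```text
clock: 9.6
position: [0.4562, -0.0196, 0.4784]
orientation: [1.594, 0.905, -1.593]
wrist_force: [0.6, -0.2, -0.7]
grip_width: 0.0231
```

```bash
cat > look.py <<'E'
import sys
from d import *
n=sys.argv[1]
go(.455,-.021,.35)
o=get_obs();w=wcam(snapshot("wrist"),o);pickle.dump((w,o),open("w%s.pkl"%n,"wb"))
s=snapshot("scene");pickle.dump(s,open("s%s.pkl"%n,"wb"))
a=cv2.resize(w["image"][180:240,285:360,::-1],None,fx=7,fy=7,interpolation=cv2.INTER_CUBIC)
b=cv2.resize(s["image"][240:400,235:325,::-1],None,fx=3.2,fy=3.2,interpolation=cv2.INTER_CUBIC)
H=max(a.shape[0],b.shape[0]);I=np.zeros((H,a.shape[1]+b.shape[1],3),np.uint8);I[:a.shape[0],:a.shape[1]]=a;I[:b.shape[0],a.shape[1]:]=b
print(I.shape);cv2.imwrite("pics/l%s.png"%n,I[:600,:800+20])
E
python3 look.py 5
```

```text
[[ 0.0004  0.859  -0.5121]
 [ 0.0001 -0.5121 -0.859 ]
 [-1.      0.0003 -0.0003]]
q [ 0.2781  0.2548 -0.3622  1.8275  0.1015  1.0769 -0.6592] pos [ 0.4562 -0.0196  0.4784] F [ 0.6426 -0.19   -0.6566] w 0.02306389868698438 t 9.6
tool delta cm [12.838  -0.0343  0.1856]
(512, 813, 3)
```

View pics/l5.png

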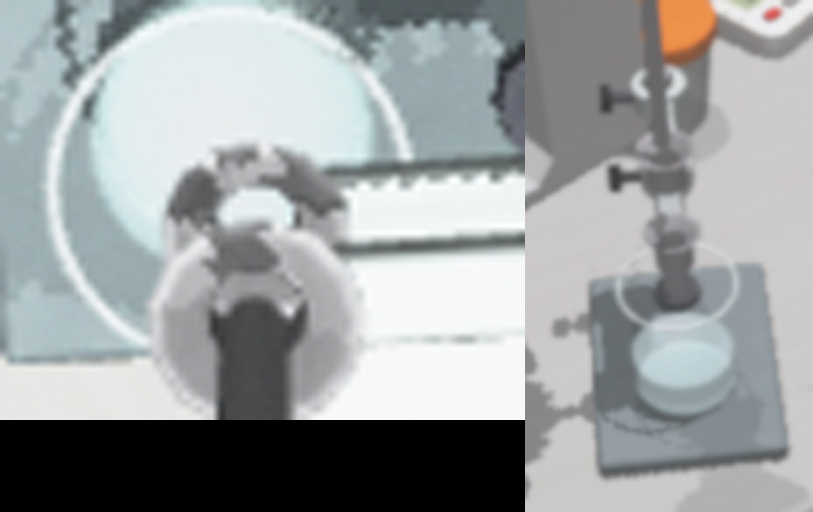

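>>> move_arm(deltas=[[[0.5,0,-0.03,0,1.5],[0.5,0,0,0,1.5],[0.5,0,0,0,1.5],[0,0,0,0,1.5],[0,0,0,0,1.5]]])

```text
clock: 10.32
position: [0.4563, -0.0194, 0.4633]
orientation: [1.593, 0.905, -1.593]
wrist_force: [0.7, -0.2, 0.1]
grip_width: 0.0227
```

```bash
python3 look.py 6
```

```text
[[ 0.0001  0.8589 -0.5121]
 [ 0.0001 -0.5121 -0.8589]
 [-1.      0.0001 -0.0001]]
q [ 0.2744  0.2695 -0.3608  1.8539  0.1093  1.0373 -0.6678] pos [ 0.4563 -0.0194  0.4633] F [ 0.679  -0.246   0.0527] w 0.022728986911389186 t 10.325
tool delta cm [11.327  -0.0286  0.2076]
(512, 813, 3)
```

View pics/l6.png

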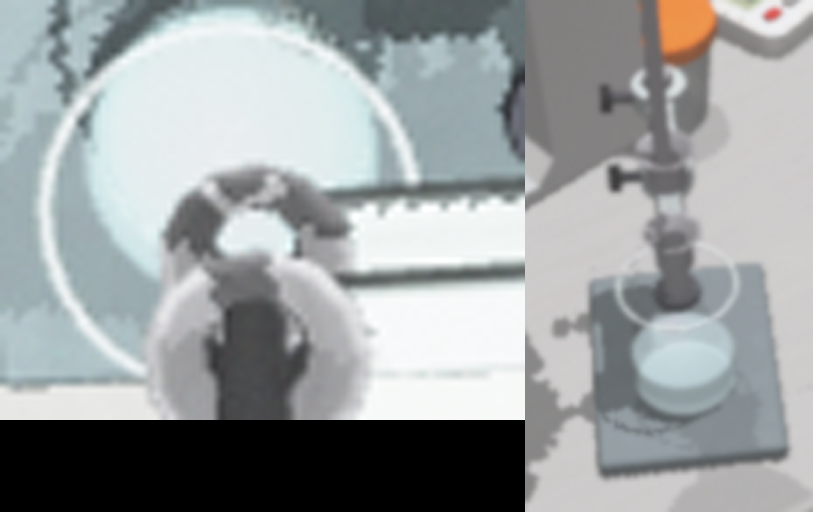

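>>> move_arm(deltas=[[[0.5,0.05,0,0,1.5],[0.5,0,0,0,1.5],[0.5,0,0,0,1.5],[0.5,0,0,0,1.5],[0,0,0,0,1.5],[0,0,0,0,1.5]]])

```text
clock: 11.18
position: [0.4567, -0.0196, 0.4433]
orientation: [1.593, 0.905, -1.593]
wrist_force: [-0.1, 0.3, -0.6]
grip_width: 0.0223
```

```bash
sed -i 's/180:240,285:360/190:265,285:360/' look.py; python3 look.py 7
```

```text
[[ 0.0002  0.8589 -0.5121]
 [ 0.0001 -0.5121 -0.8589]
 [-1.      0.0001 -0.0002]]
q [ 0.2695  0.2911 -0.3578  1.8867  0.1209  0.9845 -0.6791] pos [ 0.4567 -0.0196  0.4433] F [-0.0787  0.3296 -0.5833] w 0.022327308666524687 t 11.175
tool delta cm [ 9.3303 -0.0807  0.2088]
(525, 813, 3)
```

View pics/l7.png

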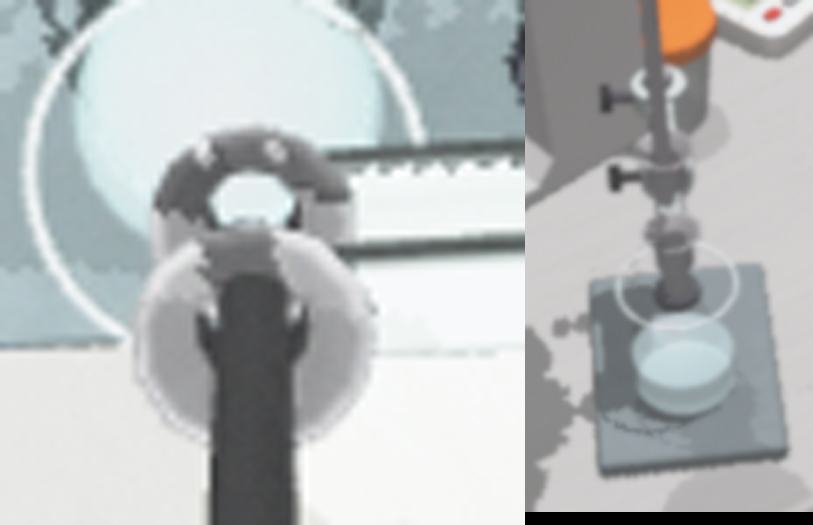

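Run:
```python
from h import *
a=[]
for n in "47":
    s=pickle.load(open(f"s{n}.pkl","rb"));a.append(cv2.resize(s["image"][260:330,250:310,::-1],None,fx=6.5,fy=6.5,interpolation=cv2.INTER_CUBIC))
o=pickle.load(open("w7.pkl","rb"))[1]
for z in (.138,.1247,.108):print(z,px(s,[.4565,-.0200,z]))
cv2.imwrite("pics/s47.png",np.hstack(a))
```

```text
0.138 [[279.01213527 296.65829826]]
0.1247 [[279.64341054 303.49208311]]
0.108 [[280.42217898 311.88611458]]
```

View pics/s47.png

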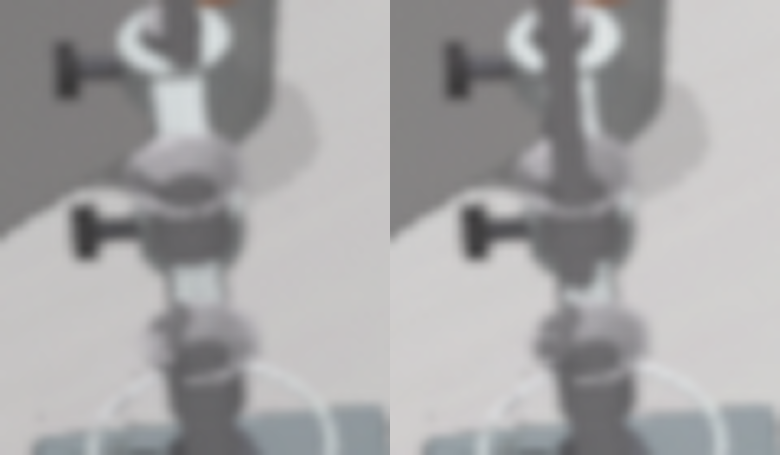

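>>> move_arm(deltas=[[[0.5,0,0.08,0,1.5],[0.5,0,0,0,1.5],[0.5,0,0,0,1.5],[0.5,0,0,0,1.5],[0,0,0,0,1.5],[0,0,0,0,1.5]]])

```text
clock: 12.02
position: [0.4563, -0.0203, 0.4233]
orientation: [1.593, 0.905, -1.593]
wrist_force: [0.2, 0.1, 0.2]
grip_width: 0.0228
```

```bash
python3 look.py 8
python3 - <<'E'
from h import *
a=[]
for n in "48":
    s=pickle.load(open(f"s{n}.pkl","rb"));a.append(cv2.resize(s["image"][260:330,250:310,::-1],None,fx=6.5,fy=6.5,interpolation=cv2.INTER_CUBIC))
cv2.imwrite("pics/s48.png",np.hstack(a))
E
```

```text
[[ 0.0002  0.859  -0.512 ]
 [ 0.0001 -0.512  -0.859 ]
 [-1.      0.0001 -0.0002]]
q [ 0.2649  0.3132 -0.3536  1.9198  0.1333  0.9308 -0.6902] pos [ 0.4563 -0.0203  0.4233] F [0.2264 0.0584 0.2241] w 0.022814712660351993 t 12.025
tool delta cm [ 7.3299 -0.0798  0.1324]
(525, 813, 3)
```

View pics/l8.png

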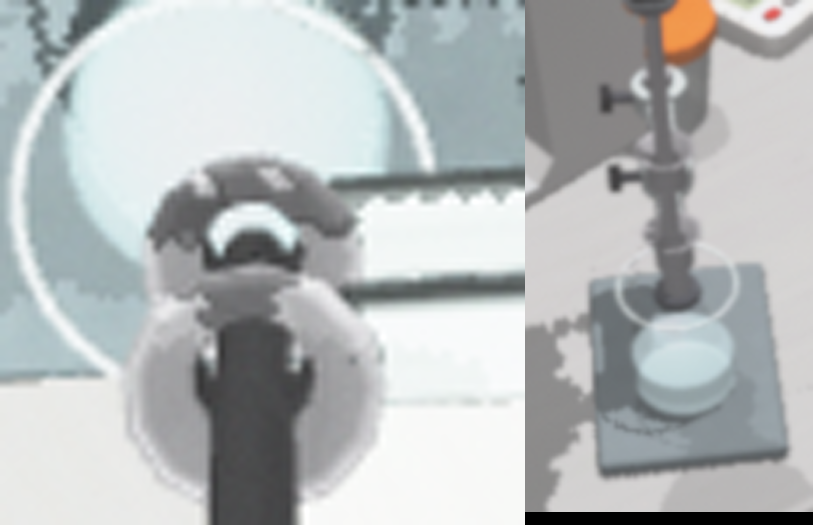

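View pics/s48.png

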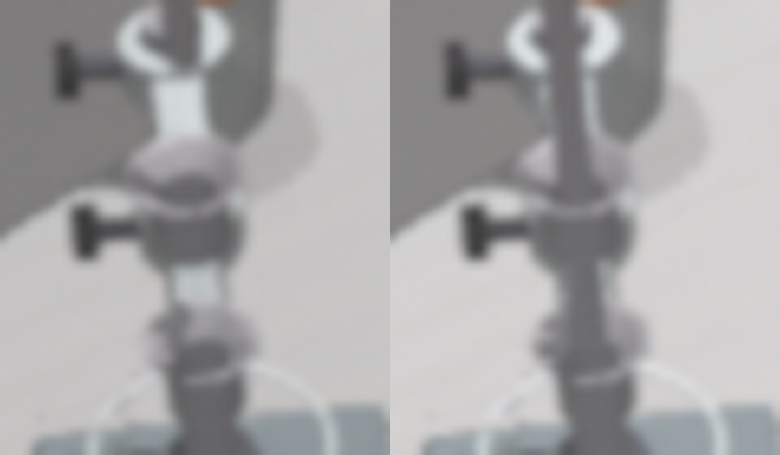

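>>> move_arm(deltas=[[[0.5,0,0.03,0,1.5],[0.5,0,0,0,1.5],[0.5,0,0,0,1.5],[0.5,0,0,0,1.5],[0.5,0,0,0,1.5],[0.5,0,0,0,1.5],[0,0,0,0,1.5]]])

```text
clock: 13.0
position: [0.456, -0.0206, 0.3928]
orientation: [1.593, 0.906, -1.594]
wrist_force: [-0.9, -0.7, -0.9]
grip_width: 0.0224
```

>>> move_arm(deltas=[[[0.5,0,0,0,1.5],[0.5,0,0,0,1.5],[0.5,0,0,0,1.5],[0.5,0,0,0,1.5],[0.5,0,0,0,1.5],[0.5,0,0,0,1.5],[0.5,0,0,0,1.5],[0,0,0,0,1.5],[0,0,0,0,1.5],[0,0,0,0,1.5]]])

```text
clock: 14.25
position: [0.4562, -0.0206, 0.3584]
orientation: [1.594, 0.905, -1.593]
wrist_force: [-0.1, -0.6, 0.4]
grip_width: 0.0228
```

```bash
sed -i 's/190:265,285:360/180:460,220:420/;s/fx=7,fy=7/fx=2.2,fy=2.2/' look.py; python3 look.py 9
python3 - <<'E'
from h import *
s=pickle.load(open("s9.pkl","rb"))
cv2.imwrite("pics/s9.png",cv2.resize(s["image"][240:390,230:330,::-1],None,fx=4,fy=4,interpolation=cv2.INTER_CUBIC))
E
```

```text
[[ 0.0005  0.8589 -0.5121]
 [ 0.     -0.5121 -0.8589]
 [-1.      0.0004 -0.0003]]
q [ 0.2385  0.3991 -0.3302  2.013   0.1845  0.757  -0.7398] pos [ 0.4562 -0.0206  0.3584] F [-0.1054 -0.6287  0.3873] w 0.022793301632706445 t 14.25
tool delta cm [ 0.8434 -0.0804  0.0983]
(616, 728, 3)
```

View pics/l9.png

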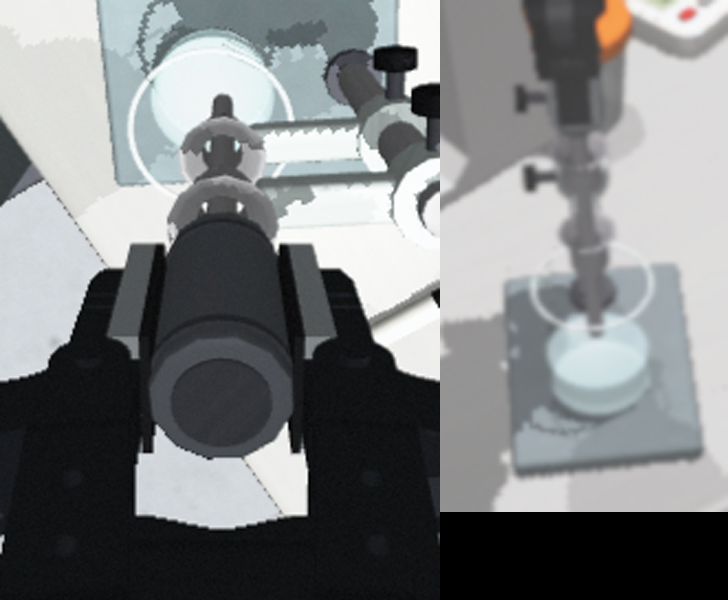

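View pics/s9.png

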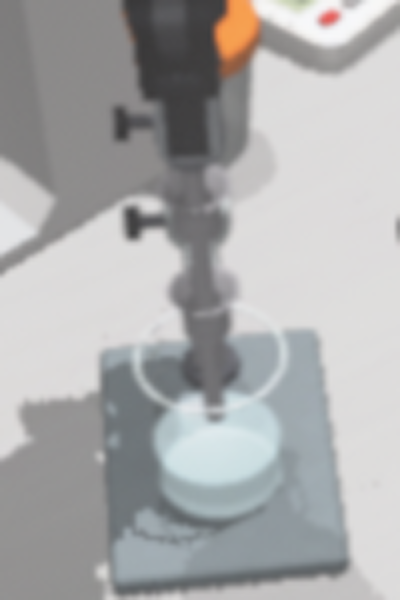

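Run:
```python
from bench import *
from h import *
s=pickle.load(open("s9.pkl","rb"));w,o=pickle.load(open("w9.pkl","rb"))
print(px(s,[.4565,-.0203,.0397]))
print(tri((w,220+223/2.2,180+97/2.2),(s,283.2,344.4)))
o=get_obs();print(o["position"],o["wrist_force"],o["grip_width"],abs(o["joint_velocities"]).max())
print(hand_in())
```

```text
[[283.61963255 344.08288738]]
(array([ 0.45695625, -0.02030368,  0.03892033]), np.float64(0.0010109677130784502))
[ 0.45613974 -0.02057003  0.35839517] [-0.96707948  0.17075892 -1.04777117] 0.02294616935549898 0.0021425962896016648
the job is handed in; nothing more can be done
None
```

I took the longer grey thermometer (not the blue or red look-alikes) out of the block and threaded it through the upper and then the lower bushing. The job is handed in with the gripper still holding it still, at about 14 s on the clock.

- **Tip:** triangulated at z ≈ 39 mm, inside the beaker, whose floor is at 14 mm and rim at 78 mm. This agrees with the arm position to about 1 mm.
- **Handle:** its foot is about 16–17 mm above the upper bushing. That figure comes from the arm height and the measured grip. I could not see the gap directly, because the fingers hid it.
- **Forces:** the wrist force stayed around 1 N while threading, and the fingers read about 23 mm on the 24 mm handle.
- **Disagreement between cameras:** they differed by up to about 4 mm on where the bushing was. I corrected this from close-up views during the descent.
- **Left alone:** I did not touch the shorter thermometer or the beaker. The last pictures show the beaker on its base plate. I did not recheck the shorter thermometer after moving away from the block.

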